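# Knock two plates flush and load them into the drill jig

## Robot

A 6-joint arm with a two-finger parallel gripper is mounted at the origin on a cart in front of the work surface, level with it; the furniture and walls round the work are solid. World frame = base frame: x ahead of the robot, y to its left, z up, the work surface at z = 0. Lengths are in m, angles in degrees, forces in N, time in s.
With the tool pointing down it reaches from about 0.375 to 0.9 m from the base axis. Payload 3.1 kg.
Tool frame: the origin (TCP) lies between the finger pads; the fingertips stand 11 mm ahead of it and the grasp point (between the pads) lies 8 mm behind it; z points along the fingers, y is the line along which they close (so a half turn about z gives the same grasp; the last joint's range is limited). The gripper opens to 87 mm and grips with 3 to 60 N. Pads are 19 mm wide; open, the fingers measure 117 mm over their backs; the gripper's body (75 mm by 190 mm) begins 51 mm behind the grasp point.
Start: joints at [55.033, 30.224, 82.088, -0, 67.689, -10.227], TCP at [0.262, 0.568, 0.234] pointing down, gripper open.
Joint ranges: [-176.69, 176.69], [-43.24, 126.21], [12.49, 139.97], [-82, 262], [0, 151.66], [-163.58, 163.58]. Speed limits (degrees/s): [159.86, 159.86, 180, 180, 180, 180].

## Interface

Orientations are given as a 3x3 rotation matrix whose columns are the frame's x, y, z axes.
In Python, from rig import bot, viewer, workorder, nets gives the robot as it stands. The module is installed in compiled form; this text tells all that it offers.
- The arm moves only by the tool move_arm, never from a script. Its argument "increments" is a list of rows, each a list of 7 numbers: the shift along the tool's x, y, z normalised to -1 to 1, where 1 is 0.3 m, then the turn, a rotation vector about the tool's x, y, z normalised to -1 to 1, where 1 is pi rad, then the opening, from 0 (shut) to 1 (fully open). In form: [[tx, ty, tz, wx, wy, wz, grip], ...]. A call has 1 to 10 rows; each row is the pose to reach, as a shift and turn from the pose commanded when the call began, along the tool's axes at that moment, turning the shorter way round; what a row does not reach only later rows make up. A row lasts 1/12 s, in which the tool goes at most 41.7 mm and 7.16 degrees, less where a joint would pass 70% of its speed; a pose out of reach is approached as far as the arm can. A call with a number of a shift or a turn outside -1 to 1 is refused whole. A call with a gripper value outside its range is refused whole. The fingers move at their own pace and stop on an object; the grip force is fixed at half the most. Time passes only in rows, so rows that repeat a pose let the fingers close. It gives the time, the measured TCP pose, the force, the opening and the grip force at its end, in the units of the state.
- bot.read_state(): the state, without advancing time (a new reading comes with each control period).
- viewer.capture(name): name is "side" or "top"; returns a dict with "image" (384x512x3 uint8, blue, green, red), "K" (3x3 intrinsics, pixels), "dist" ([k1, k2, p1, p2, k3] as OpenCV has them; the pictures are not rectified), "eye" and "orientation" of the camera in the world. Camera axes: x right, y up, looking along -z (the intrinsics and any distortion apply to the point x, -y, -z); pixel columns grow to the right and rows downward; lengths in m; the calibration is good to about 2 mm. A picture is of the moment at which its call begins. There is no depth.
- workorder.hand_in(): hands the job in; it is judged then, once.
Trained networks look in the newest picture that a camera, given by its name, has taken for a name from the list of things; names that differ only in an ending like _2 or _b are one class to them, and where a whole thing is asked for, a point or a joint stands for the part that bears it (a point fixed in the world has none). Each returns a list of dicts, best first, with "conf" (0 to 1); they miss things now and then, are a little off and sometimes report something else, mostly with a low value. They report only what shows in the picture. A call takes as long as a camera call. They do not tell look-alikes from the thing itself.
- nets.find_in(camera, thing): "location" ([column, row] in pixels, amid what is visible of it).
The state is a dict: "time_s": time; "joint_positions": joint angles; "qvel": joint speeds; "tau": joint torques, N m; "position": TCP position; "tcp_rot": TCP orientation; "force": force on the tool from outside, world axes, zero at the start; "moment": the same for the moment, N m; "opening": opening from 0.0 (shut) to 1.0 (fully open); "grasp_force": force on a finger pad.
Only numpy, scipy, OpenCV 4.12 (cv2) and the standard library are available. Lean on these libraries where they do the work, as an engineer would, in place of code of your own. Each camera call takes 0.05 s, during which the arm holds its last target. There are 200 camera calls.

## Task

The two plywood mould-case plates lying one on the other are to be drilled as a pair. Knock both up against the two fences of the wooden corner until they lie square and flush with each other, then grip the pair together and slide it, still stacked, through the open mouth of the metal drill jig and under its bridge until both plates are home against the end stop. Let go of them there, and leave the notebook where it lies.

Things in the scene. Friction and masses are not known exactly. Their poses are not given: they have to be found in the camera images.
- plate_lower: Lower of two equal loose plywood plates, each 140 mm long, 60 wide, 15 thick, about 0.1 kg. Origin: centre of its underside, on the bench. x along the length, away from the robot, y along the width, z up. It starts a few centimetres clear of both fences of the corner, turned up to 0.3 rad to them.
- plate_upper: Upper plate, same size and axes, lying loose on the lower one; origin at the centre of its underside, 15 mm above the bench (the pair is 30 mm tall). It starts up to about 8 mm and 0.12 rad out of line with the lower plate, and slides on it.
- corner: Wooden corner fixed to the bench: two fences 32 mm high, 24 thick. Origin: on the bench where their inner faces would meet; x away from the robot, y to the left, z up. Far fence: inner face at x = 0, from y = 24 to -125 mm. Left fence: inner face at y = 0, from x = -8 to -74 mm. The plates belong at negative x and y. It may stand left or right of the jig.
- corner_seat (a point): Where the centre of a squared plate lies: 70 mm before the far fence, 30 mm right of the left fence, on the bench; axes as the corner's. The near half of a squared plate stands out past the end of the left fence, both its long sides free to be gripped.
- drill_jig: Aluminium drill jig fixed to the bench: channel 64 mm wide, floor the bench itself, end stop at the far end. Origin: on the bench, middle of the stop's inner face. x along the channel from mouth to stop, away from the robot, y left, z up. Bridge with drill bushes over x = -56 to 14 mm: 33.5 mm room below, top at 47 mm. 88 mm wide, feet (5 mm high) 128 mm. A plate that is home has its centre at x = -70, y = 0.
- jig_mouth (a point): Middle of the jig's open mouth, on the bench, 75 mm before the end stop; axes as the jig's. The cheeks, 33.5 mm high, are flared here to about 72 mm and run parallel, 64 mm apart, from 60 mm before the stop. The near 65 mm of a plate that is home sticks out of the mouth.
- notebook: Closed buff notebook, 210 x 152 x 13 mm, lying at the left of the work; origin at the centre of its underside.
Mind the look-alikes: they are no part of the job. What is shaped like the plate_upper but purple is not meant. What is shaped like the plate_lower but purple is not meant.

How it is judged (in metres and radians):
On the way:
1. both plates lie square and up against both fences of the wooden corner (each within 3.5 mm and 0.045 rad), one on the other (x of plate_lower in the frame of corner between -0.0735 and -0.0665 m and y of plate_lower in the frame of corner between -0.0335 and -0.0265 m and angle between the x axis of each of plate_lower, plate_upper and the x axis of corner, either way round below 0.045 rad and x of plate_upper in the frame of corner between -0.0735 and -0.0665 m and y of plate_upper in the frame of corner between -0.0335 and -0.0265 m and height (world z) of plate_lower between -0.004 and 0.004 m and height (world z) of plate_upper between 0.011 and 0.019 m), for 0.2 s.
At the end, for the whole second after the job is handed in: Both plates rest flat, one on the other, in the drill jig's channel under the bridge, each within 3.5 mm of the end stop, centred within 4 mm and straight within 0.07 rad, at rest and released (x of plate_lower in the frame of drill_jig between -0.0735 and -0.0665 m and y of plate_lower in the frame of drill_jig between -0.004 and 0.004 m and angle between the x axis of each of plate_lower, plate_upper and the x axis of drill_jig, either way round below 0.07 rad and angle between each of plate_lower, plate_upper's own z axis and vertical below 0.05 rad and linear speed of each of plate_lower, plate_upper below 0.02 m/s and x of plate_upper in the frame of drill_jig between -0.0735 and -0.0665 m and y of plate_upper in the frame of drill_jig between -0.004 and 0.004 m and height (world z) of plate_lower between -0.004 and 0.004 m and height (world z) of plate_upper between 0.011 and 0.019 m); the robot touches nothing.
It fails at once if the notebook was shifted by more than 3 cm (distance of notebook from where it was at the start of the episode above 0.03 m).
It also fails if it takes over 72 s, if anything falls off the work surface, if the arm or the gripper's body presses on something with over 40 N, if the wrist force passes 120 N, or if a joint passes its speed limit or range.

## Working session

There is one attempt and no reset: what is moved stays moved. The work goes in short steps, Python scripts to look and compute and a tool call to move; the robot and the scene stay as the last step left them, time stands still between calls to the robot, and variables do not carry over. Pictures are saved under pics/ and viewed, at most 10 in all, crops included, and the job is handed in when it is done.

Besides the shell and the picture viewer there is one more tool, called after "Call:" as name(argument=value, ...) on one line, values as JSON. move_arm: Moves the arm, as the interface text tells. Its arguments: {"type":"object","properties":{"increments":{"type":"array"}},"required":["increments"]}

```bash
mkdir -p pics
cat > h.py <<'E'
import numpy as np, cv2
from rig import bot, viewer, workorder, nets
def cap(n,save=None):
    c=viewer.capture(n)
    if save: cv2.imwrite('pics/'+save+'.png',c['image'])
    np.save('last_'+n+'.npy',{k:c[k] for k in('K','dist','eye','orientation')},allow_pickle=True)
    return c
def cal(n): return np.load('last_'+n+'.npy',allow_pickle=True).item()
def ray(c,px):
    p=cv2.undistortPoints(np.array([[px]],float),np.array(c['K']),np.array(c['dist']))[0,0]
    return np.array(c['eye']),np.array(c['orientation'])@np.array([p[0],-p[1],-1.])
def at(c,px,z):
    e,d=ray(c,px); return (e+d*(z-e[2])/d[2])[:3]
def proj(c,P):
    q=(np.atleast_2d(P)-np.array(c['eye']))@np.array(c['orientation']); q=q*[1,-1,-1]
    return cv2.projectPoints(q.reshape(-1,1,3),np.zeros(3),np.zeros(3),np.array(c['K']),np.array(c['dist']))[0][:,0]
E
python3 - <<'E'
from h import *
for n in('top','side'):
    c=cap(n,n+'0'); print(n,np.round(c['K'],1).tolist(),c['dist'],np.round(c['eye'],3),np.round(c['orientation'],3).tolist())
    for t in('plate_lower','plate_upper','corner','drill_jig','notebook'):
        print(t,[(np.round(r['location']).tolist(),round(r['conf'],2)) for r in nets.find_in(n,t)][:4])
s=bot.read_state();print(s['time_s'],s['position'],np.round(s['tcp_rot'],3).tolist(),s['force'],s['opening'])
E
```

```text
top [[492.7, 0.0, 256.3], [0.0, 492.7, 196.2], [0.0, 0.0, 1.0]] [-0.09227475  0.          0.          0.          0.        ] [0.289 0.035 1.528] [[-0.016, 0.985, -0.17], [-1.0, -0.019, -0.02], [-0.023, 0.169, 0.985]]
plate_lower [([387.0, 189.0], 0.91)]
plate_upper [([292.0, 231.0], 0.9), ([209.0, 245.0], 0.76), ([243.0, 189.0], 0.73), ([235.0, 173.0], 0.29)]
corner [([232.0, 154.0], 0.73)]
drill_jig [([332.0, 170.0], 0.56)]
notebook [([139.0, 238.0], 0.83)]
side [[460.2, 0.0, 258.7], [0.0, 460.2, 192.2], [0.0, 0.0, 1.0]] [-0.04325954  0.          0.          0.          0.        ] [ 0.196 -1.183  0.843] [[0.968, 0.116, -0.224], [-0.251, 0.519, -0.817], [0.022, 0.847, 0.531]]
plate_lower [([262.0, 199.0], 0.58), ([290.0, 178.0], 0.16)]
plate_upper [([210.0, 179.0], 0.94), ([267.0, 191.0], 0.67), ([236.0, 222.0], 0.55)]
corner [([296.0, 181.0], 0.84)]
drill_jig [([308.0, 234.0], 0.89)]
notebook [([213.0, 154.0], 0.85)]
0.6 [0.26153397 0.56762223 0.23358902] [[-0.908, 0.419, 0.0], [0.419, 0.908, 0.0], [-0.0, 0.0, -1.0]] [0.3723244  0.11983949 0.36362388] 0.9994202942928184
```

View pics/top0.png

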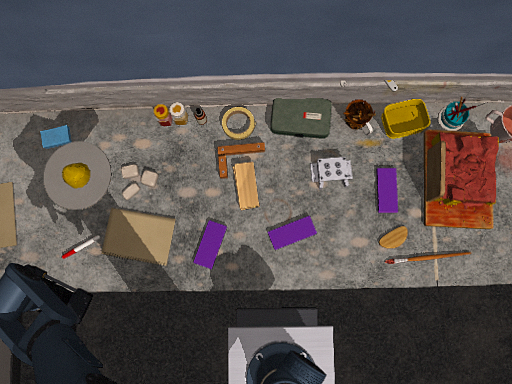

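View pics/side0.png

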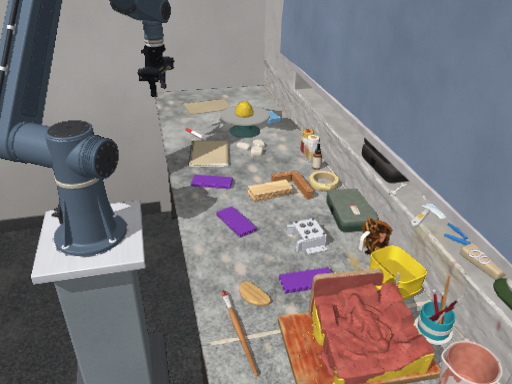

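The top view shows the light plywood pair at (246,186), the wooden corner at (238,155), the jig at (332,170) and purple look-alikes at (209,244), (292,232) and (387,189). The side view shows the pair at (270,190), the corner at (295,183) and the jig at (308,235). I'll enlarge both for measuring.

Run:
```python
import cv2
t=cv2.imread('pics/top0.png')[134:214,208:358]; cv2.imwrite('pics/tc.png',cv2.resize(t,None,fx=5.3,fy=5.3,interpolation=cv2.INTER_CUBIC))
t=cv2.imread('pics/side0.png')[165:257,240:335]; cv2.imwrite('pics/sc.png',cv2.resize(t,None,fx=6,fy=6,interpolation=cv2.INTER_CUBIC))
```

```text
(no output)
```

View pics/tc.png

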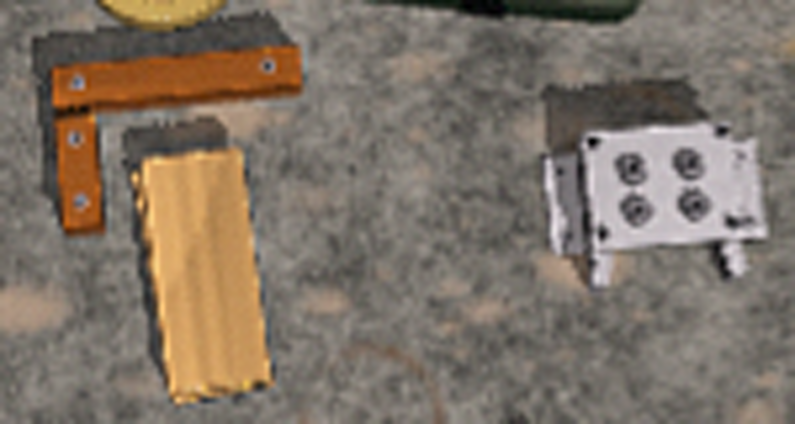

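View pics/sc.png

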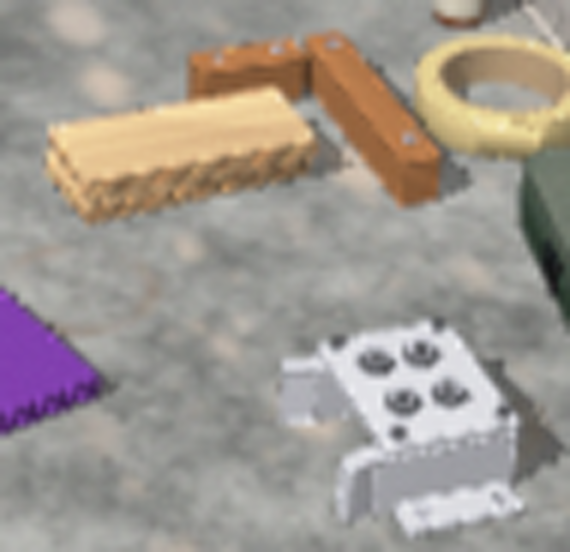

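The enlarged views give me the fence, plate, bolt and bush corners. I'll fit the poses to both views.

```bash
cat > fit.py <<'E'
from h import *
from scipy.optimize import least_squares
T=lambda x,y:(208+(x+.5)/5.3-.5,134+(y+.5)/5.3-.5)
S=lambda x,y:(240+(x+.5)/6-.5,165+(y+.5)/6-.5)
ct,cs=cal('top'),cal('side')
def W(p,L):
    c,s=np.cos(p[2]),np.sin(p[2]); L=np.atleast_2d(L)
    return np.c_[p[0]+c*L[:,0]-s*L[:,1],p[1]+s*L[:,0]+c*L[:,1],L[:,2]]
def fit(fn,x0,obs):
    def r(p):
        o=[]
        for cam,key,px in obs: o+=list(proj(cam,W(p,fn(p,key)))[0]-px)
        return np.array(o)
    s=least_squares(r,x0,loss='soft_l1',f_scale=.5,x_scale=.01); 
    return s.x,np.abs(r(s.x)).reshape(-1,2).round(1).tolist()
if __name__=='__main__':
    co=[(24,24,32,52,68),(24,-125,32,300,45),(0,-125,32,302,92),(0,24,32,54,108),(-74,0,32,104,229),(-74,24,32,65,232)]
    cs_=[(24,24,32,350,38),(24,-125,32,438,155),(0,-125,32,402,168),(0,-125,0,405,204),(-74,24,32,190,54),(-74,0,32,193,71),(-8,0,32,306,62)]
    x,r=fit(lambda p,k:np.array(k)/1e3,[.7,.05,0],[(ct,o[:3],T(*o[3:])) for o in co]+[(cs,o[:3],S(*o[3:])) for o in cs_])
    print('corner',x[:2].round(4),np.degrees(x[2]).round(2),r)
    sg=[(1,1),(1,-1),(-1,1),(-1,-1)]
    jb=[(595,142),(722,130),(600,232),(738,222)];ju=[(632,167),(689,163),(637,210),(694,205)]
    sb=[(438,325),(505,410),(338,342),(400,432)];su=[(420,352),(449,393),(376,362),(402,402)]
    ob=[]
    for i,s in enumerate(sg):
        ob+=[(ct,(*s,0),T(*jb[i])),(cs,(*s,0),S(*sb[i])),(ct,(*s,1),T(*ju[i])),(cs,(*s,1),S(*su[i]))]
    x,r=fit(lambda p,k:(-.021+k[0]*p[3+2*k[2]],k[1]*p[4+2*k[2]],p[7]),[.67,-.2,0,.03,.04,.01,.016,.047],ob)
    print('jig',x[:2].round(4),np.degrees(x[2]).round(2),x[3:].round(4),r)
    pt=[(1,1,140,160),(1,-1,242,150),(-1,-1,273,378),(-1,1,172,395)]
    ps=[(-1,1,50,130),(-1,-1,85,184),(1,-1,318,145),(1,1,275,88)]
    x,r=fit(lambda p,k:(k[0]*.07,k[1]*.03,p[3]),[.6,.05,0,.03],[(ct,o[:2],T(*o[2:])) for o in pt]+[(cs,o[:2],S(*o[2:])) for o in ps])
    print('upper',x[:2].round(4),np.degrees(x[2]).round(2),x[3],r)
    pl=[(-1,-1,95,222),(1,-1,312,172),(-1,1,52,180)]
    x,r=fit(lambda p,k:(k[0]*.07,k[1]*.03,0),[.6,.05,0],[(cs,o[:2],S(*o[2:])) for o in pl])
    print('lower',x[:2].round(4),np.degrees(x[2]).round(2),r)
    for q in((292,231),(209,244),(139,238)): print(at(ct,q,.015).round(3))
E
python3 fit.py
```

```text
corner [0.6855 0.1601] 4.15 [[0.1, 0.2], [0.4, 0.2], [0.8, 1.4], [0.3, 0.0], [0.2, 0.6], [0.1, 0.4], [2.1, 1.8], [0.3, 0.4], [0.2, 1.5], [1.5, 0.5], [0.9, 0.6], [0.9, 0.2], [0.5, 1.4]]
jig [ 0.6492 -0.1701] 4.0 [0.0273 0.0383 0.0126 0.0169 0.0417] [[0.4, 0.4], [0.5, 0.2], [0.0, 0.3], [0.9, 0.1], [0.2, 0.5], [0.8, 0.4], [0.1, 0.5], [0.8, 0.2], [0.6, 0.6], [0.6, 0.0], [0.0, 0.5], [0.4, 0.1], [0.8, 0.3], [0.7, 0.1], [0.1, 0.5], [0.7, 0.1]]
upper [0.5859 0.0958] 6.61 0.025396731487682248 [[0.3, 0.2], [0.0, 0.5], [0.0, 0.3], [0.2, 0.4], [0.2, 0.1], [0.2, 0.1], [0.1, 0.7], [0.1, 0.3]]
lower [0.5862 0.096 ] 12.09 [[0.1, 1.0], [0.3, 0.1], [0.5, 0.8]]
[ 0.439 -0.042  0.015]
[0.403 0.214 0.015]
[0.425 0.433 0.015]
```

```bash
cat > go.py <<'E'
# go.py x y z yaw(deg): prints the increment row from commanded pose; saves new command (rounded)
import sys,os,numpy as np
from h import bot
s=bot.read_state()
if os.path.exists('cmd.npy'): c=np.load('cmd.npy')
else:
    R=np.array(s['tcp_rot']); c=np.array([*s['position'],np.degrees(np.arctan2(R[1,1],R[0,1]))-90])
pts=np.array(sys.argv[1:],float).reshape(-1,4)
a=np.radians(c[3]); yt=np.array([-np.sin(a),np.cos(a)]); xt=np.array([-np.cos(a),-np.sin(a)])
for t in pts:
    d=t[:2]-c[:2]
    row=np.round([d@xt/.3,d@yt/.3,-(t[2]-c[2])/.3,-(t[3]-c[3])/180],4)
    print('row',row[0],row[1],row[2],0,0,row[3])
if len(pts):
    n=c.copy(); n[:2]+=.3*(row[0]*xt+row[1]*yt); n[2]-=.3*row[2]; n[3]-=180*row[3]; np.save('cmd.npy',n); print('cmd',n.round(4))
R=np.array(s['tcp_rot']);print(s['time_s'],np.round(s['position'],4),'yaw',(np.degrees(np.arctan2(R[1,1],R[0,1]))-90).round(2),'F',np.round(s['force'],1),s['opening'],s['grasp_force'])
E
python3 go.py .41 .33 .234 -10
```

```text
row -0.7809 -0.5123 -0.0014 0 0 -0.0819
cmd [ 0.41   0.33   0.234 -9.998]
0.6 [0.2615 0.5676 0.2336] yaw -24.74 F [0.4 0.1 0.4] 0.9994202942928184 0.0
```

Call:
move_arm(increments=[[-0.7809,-0.5123,-0.0014,0,0,-0.0819,1],[-0.7809,-0.5123,-0.0014,0,0,-0.0819,1],[-0.7809,-0.5123,-0.0014,0,0,-0.0819,1],[-0.7809,-0.5123,-0.0014,0,0,-0.0819,1],[-0.7809,-0.5123,-0.0014,0,0,-0.0819,1],[-0.7809,-0.5123,-0.0014,0,0,-0.0819,1],[-0.7809,-0.5123,-0.0014,0,0,-0.0819,1],[-0.7809,-0.5123,-0.0014,0,0,-0.0819,1],[-0.7809,-0.5123,-0.0014,0,0,-0.0819,1]])

```text
time_s: 1.35
position: [0.4111, 0.3287, 0.2342]
tcp_rot: [[-0.984, 0.178, 0.0], [0.178, 0.984, 0.001], [-0.0, 0.001, -1.0]]
force: [0.1, 0.2, -0.8]
opening: 1.0
grasp_force: 0.0
```

```bash
python3 go.py .551 .091 .10 8
```

```text
row -0.6012 -0.7029 0.4467 0 0 -0.1
cmd [0.551 0.091 0.1   8.002]
1.35 [0.4111 0.3287 0.2342] yaw -10.24 F [ 0.1  0.2 -0.8] 0.9999601869319981 0.0
```

Call:
move_arm(increments=[[-0.6012,-0.7029,0.4467,0,0,-0.1,1],[-0.6012,-0.7029,0.4467,0,0,-0.1,1],[-0.6012,-0.7029,0.4467,0,0,-0.1,1],[-0.6012,-0.7029,0.4467,0,0,-0.1,1],[-0.6012,-0.7029,0.4467,0,0,-0.1,1],[-0.6012,-0.7029,0.4467,0,0,-0.1,1],[-0.6012,-0.7029,0.4467,0,0,-0.1,1],[-0.6012,-0.7029,0.4467,0,0,-0.1,1],[-0.6012,-0.7029,0.4467,0,0,-0.1,1],[-0.6012,-0.7029,0.4467,0,0,-0.1,1]])

```text
time_s: 2.18
position: [0.5509, 0.0915, 0.0992]
tcp_rot: [[-0.99, -0.138, -0.002], [-0.138, 0.99, 0.001], [0.002, 0.001, -1.0]]
force: [0.3, 0.5, 0.1]
opening: 0.998
grasp_force: 0.0
```

```bash
python3 go.py .551 .091 .05 8 .551 .091 .014 8
python3 - <<'E'
from h import *
a=cap('top')['image'][134:214,208:300];b=cap('side')['image'][150:230,235:327]
cv2.imwrite('pics/pre.png',cv2.resize(np.hstack([a,b]),None,fx=4.3,fy=4.3,interpolation=cv2.INTER_CUBIC))
E
```

```text
row -0.0 -0.0001 0.1667 0 0 0.0
row -0.0 -0.0001 0.2867 0 0 0.0
cmd [0.551 0.091 0.014 8.002]
2.1833 [0.5509 0.0915 0.0992] yaw 7.94 F [0.3 0.5 0.1] 0.9982232699612981 0.0
```

View pics/pre.png

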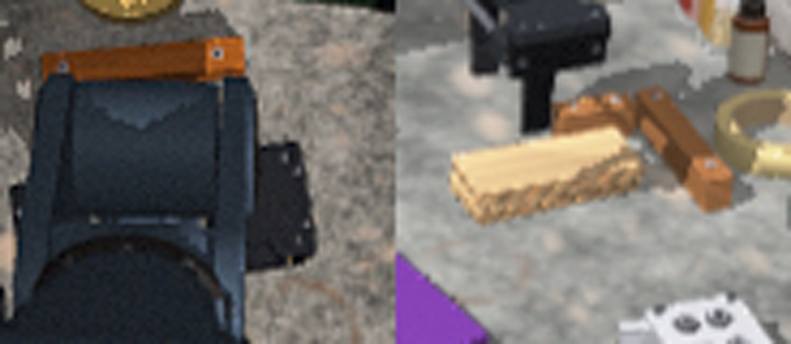

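The side view shows the open gripper over the pair, with the right finger's tip at about pixel (268,180). I'll check that against the calibration.

Run:
```python
from h import *
c=cal('side')
for o in(-.0435,-.0585,.0435,.0585): print(o,proj(c,[.5509-.138*o,.0915+.99*o,.088]).round(1))
```

```text
-0.0435 [[266.1 179.2]]
-0.0585 [[268.  181.4]]
0.0435 [[256.  166.9]]
0.0585 [[254.3 164.9]]
```

Call:
move_arm(increments=[[0,0,0.08,0,0,0,1],[0,0,0.1667,0,0,0,1],[0,0,0.22,0,0,0,1],[0,0,0.26,0,0,0,1],[0,0,0.2867,0,0,0,1],[0,0,0.2867,0,0,0,1]])

```text
time_s: 2.78
position: [0.55, 0.0922, 0.0131]
tcp_rot: [[-0.99, -0.141, -0.002], [-0.141, 0.99, 0.0], [0.002, 0.0, -1.0]]
force: [-1.0, -0.1, 0.6]
opening: 0.996
grasp_force: 0.0
```

Call:
move_arm(increments=[[0,0,0,0,0,0,0.6],[0,0,0,0,0,0,0.6],[0,0,0,0,0,0,0.6],[0,0,0,0,0,0,0.6],[0,0,0,0,0,0,0.6],[0,0,0,0,0,0,0.6]])

```text
time_s: 3.28
position: [0.5512, 0.0913, 0.0147]
tcp_rot: [[-0.99, -0.139, 0.001], [-0.139, 0.99, 0.0], [-0.001, 0.0, -1.0]]
force: [-0.7, 1.7, 4.7]
opening: 0.691
grasp_force: 29.9
```

Run:
```python
from fit import *
print(proj(cap('top'),[.58,.096,.03]))
b=cap('side')['image'][165:225,235:335]
cv2.imwrite('pics/g1.png',cv2.resize(b,None,fx=7.5,fy=7.5,interpolation=cv2.INTER_CUBIC))
```

```text
[[246.48754082 185.98905519]]
```

View pics/g1.png

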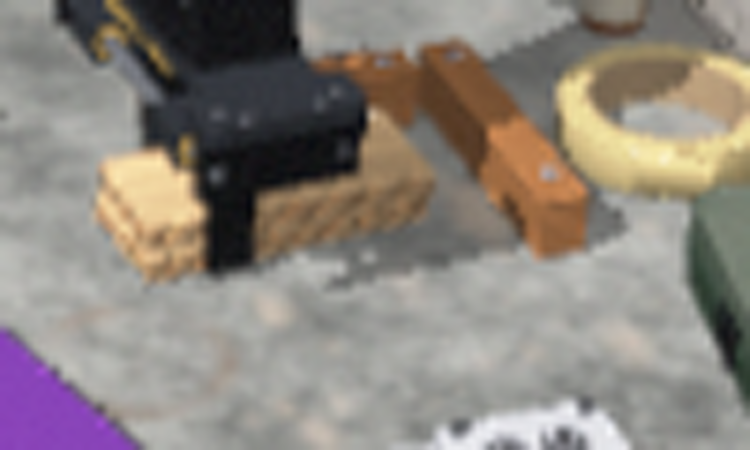

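Both plates are gripped and lined up between the pads at 60.1 mm opening. Next I turn them square and go near the fences.

```bash
python3 go.py .562 .105 .015 4.1  .572 .112 .015 4.1
```

```text
row -0.0428 0.0412 -0.0034 0 0 0.0217
row -0.0791 0.0596 -0.0034 0 0 0.0217
cmd [0.572 0.112 0.015 4.096]
3.3833 [0.5512 0.0913 0.0147] yaw 8.0 F [-0.3  1.3  6.5] 0.6888832482860503 29.862038581632078
```

Call:
move_arm(increments=[[-0.02,0.02,-0.0034,0,0,0.01,0.6],[-0.0428,0.0412,-0.0034,0,0,0.0217,0.6],[-0.06,0.05,-0.0034,0,0,0.0217,0.6],[-0.0791,0.0596,-0.0034,0,0,0.0217,0.6],[-0.0791,0.0596,-0.0034,0,0,0.0217,0.6],[-0.0791,0.0596,-0.0034,0,0,0.0217,0.6]])

```text
time_s: 3.88
position: [0.5727, 0.1121, 0.0148]
tcp_rot: [[-0.997, -0.072, 0.001], [-0.072, 0.997, 0.0], [-0.001, -0.0, -1.0]]
force: [0.9, 0.5, -0.7]
opening: 0.69
grasp_force: 29.8
```

```bash
python3 go.py .580 .1126 .015 4.1 .586 .113 .015 4.1 .590 .1133 .015 4.1
```

```text
row -0.0267 0.0001 0.0 0 0 -0.0
row -0.0468 0.0 0.0 0 0 -0.0
row -0.0601 0.0001 0.0 0 0 -0.0
cmd [0.59   0.1133 0.015  4.096 ]
3.8833 [0.5727 0.1121 0.0148] yaw 4.13 F [ 0.9  0.5 -0.7] 0.6903464570247947 29.767799014225602
```

Call:
move_arm(increments=[[-0.0133,0,0,0,0,0,0.6],[-0.0267,0,0,0,0,0,0.6],[-0.0367,0,0,0,0,0,0.6],[-0.0468,0,0,0,0,0,0.6],[-0.0535,0,0,0,0,0,0.6],[-0.0601,0,0,0,0,0,0.6],[-0.0601,0,0,0,0,0,0.6]])

```text
time_s: 4.47
position: [0.5854, 0.1127, 0.0147]
tcp_rot: [[-0.997, -0.071, -0.011], [-0.071, 0.997, -0.001], [0.011, -0.0, -1.0]]
force: [-10.2, -3.2, 7.8]
opening: 0.689
grasp_force: 29.9
```

Call:
move_arm(increments=[[-0.0133,0,0,0,0,0,0.6],[-0.0133,0,0,0,0,0,0.6],[-0.0267,0,0,0,0,0,0.6],[-0.0267,0,0,0,0,0,0.6],[-0.0267,0,0,0,0,0,0.6]])

```text
time_s: 4.88
position: [0.5857, 0.1128, 0.0145]
tcp_rot: [[-0.997, -0.072, -0.027], [-0.072, 0.997, -0.002], [0.027, 0.0, -1.0]]
force: [-19.1, -6.9, 16.9]
opening: 0.692
grasp_force: 30.0
```

Run:
```python
from fit import *
b=cap('side')['image'][160:220,235:335]
cv2.imwrite('pics/g2.png',cv2.resize(b,None,fx=7.5,fy=7.5,interpolation=cv2.INTER_CUBIC))
```

```text
(no output)
```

View pics/g2.png

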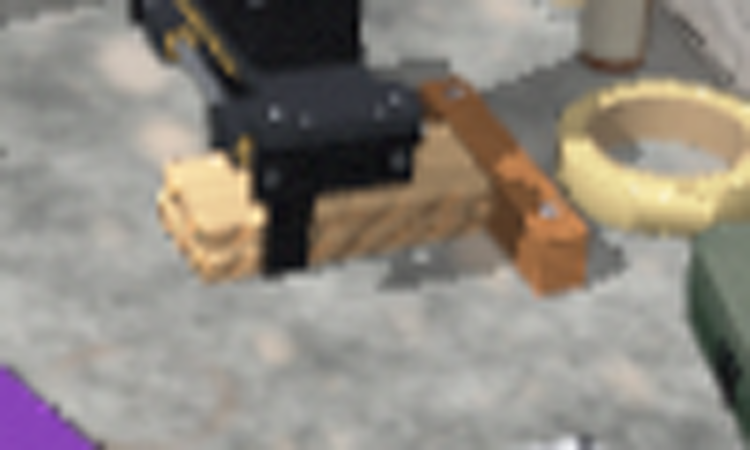

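The plates are up against the far fence. I ease off in x and press left.

```bash
python3 - <<'E'
import numpy as np
c=np.load('cmd.npy'); a=np.radians(c[3]); c[:2]+=.3*.0267*np.array([np.cos(a),np.sin(a)]); np.save('cmd.npy',c); print(c)
E
python3 go.py .588 .113 .015 4.1 .588 .122 .015 4.1 .5875 .1265 .015 4.1
```

```text
[0.59797917 0.11388527 0.01500902 4.09604186]
row 0.0334 -0.0006 0.0 0 0 -0.0
row 0.0312 0.0294 0.0 0 0 -0.0
row 0.0318 0.0444 0.0 0 0 -0.0
cmd [0.5875 0.1265 0.015  4.096 ]
4.9333 [0.5857 0.1128 0.0145] yaw 4.16 F [-20.4  -6.2  16.4] 0.6867517794337289 29.977215745020658
```

Call:
move_arm(increments=[[0.0334,0,0,0,0,0,0.6],[0.0334,0.01,0,0,0,0,0.6],[0.0312,0.0294,0,0,0,0,0.6],[0.0312,0.037,0,0,0,0,0.6],[0.0318,0.0444,0,0,0,0,0.6],[0.0318,0.0444,0,0,0,0,0.6]])

```text
time_s: 5.43
position: [0.5846, 0.1233, 0.0147]
tcp_rot: [[-0.997, -0.071, -0.009], [-0.071, 0.997, -0.005], [0.009, -0.004, -1.0]]
force: [-7.8, -13.2, 5.0]
opening: 0.691
grasp_force: 29.9
```

```bash
python3 go.py .5848 .124 .015 4.1 .5848 .124 .12 4.1
```

```text
row 0.0096 -0.0076 0.0 0 0 -0.0
row 0.0096 -0.0076 -0.35 0 0 -0.0
cmd [0.5848 0.124  0.12   4.096 ]
5.4333 [0.5846 0.1233 0.0147] yaw 4.08 F [ -7.8 -13.2   5. ] 0.6906850787732257 29.880206929519773
```

Call:
move_arm(increments=[[0.0096,-0.0076,0,0,0,0,0.6],[0.0096,-0.0076,0,0,0,0,1],[0.0096,-0.0076,0,0,0,0,1],[0.0096,-0.0076,0,0,0,0,1],[0.0096,-0.0076,0,0,0,0,1],[0.0096,-0.0076,-0.1,0,0,0,1],[0.0096,-0.0076,-0.2,0,0,0,1],[0.0096,-0.0076,-0.35,0,0,0,1],[0.0096,-0.0076,-0.35,0,0,0,1]])

```text
time_s: 6.18
position: [0.5899, 0.1248, 0.1268]
tcp_rot: [[-0.997, -0.072, 0.014], [-0.072, 0.997, 0.0], [-0.014, -0.001, -1.0]]
force: [1.1, -0.1, 0.3]
opening: 0.997
grasp_force: 0.0
```

```bash
python3 - <<'E'
from fit import *
b=cap('side')['image'][160:220,235:335]
cv2.imwrite('pics/g3.png',cv2.resize(b,None,fx=7.5,fy=7.5,interpolation=cv2.INTER_CUBIC))
E
python3 go.py .49 .115 .06 4.1
```

```text
row 0.3173 -0.0074 0.2 0 0 -0.0
cmd [0.49  0.115 0.06  4.096]
6.2333 [0.589  0.1247 0.125 ] yaw 4.14 F [ 0.1 -0.2  0.4] 0.9971896326624274 0.0
```

View pics/g3.png

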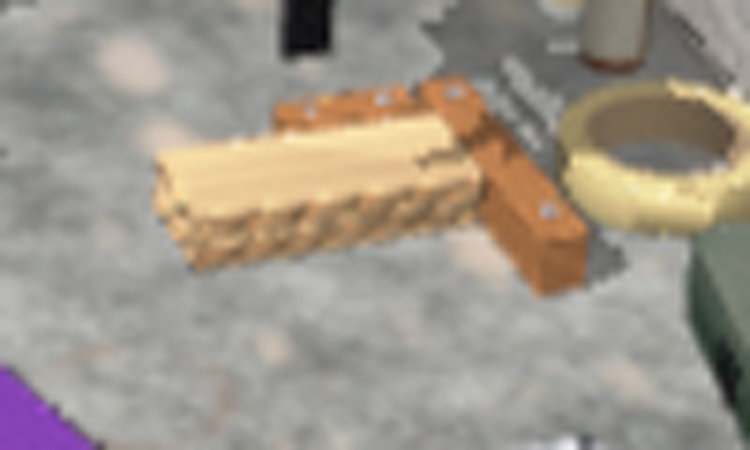

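The pair lies in the corner, with its near end at crop (160–195,160–270) looking almost flush. I'll knock the near end with closed fingers so both plates are surely home.

Call:
move_arm(increments=[[0.15,-0.004,0,0,0,0,0],[0.3173,-0.0074,0.1,0,0,0,0],[0.3173,-0.0074,0.2,0,0,0,0],[0.3173,-0.0074,0.2,0,0,0,0],[0.3173,-0.0074,0.2,0,0,0,0],[0.3173,-0.0074,0.2,0,0,0,0],[0.3173,-0.0074,0.2,0,0,0,0],[0.3173,-0.0074,0.2,0,0,0,0]])

```text
time_s: 6.9
position: [0.4931, 0.1151, 0.0613]
tcp_rot: [[-0.997, -0.071, 0.005], [-0.071, 0.997, 0.0], [-0.005, -0.0, -1.0]]
force: [0.1, -0.2, -0.1]
opening: 0.478
grasp_force: 0.0
```

```bash
python3 go.py  .49 .1165 .015 4.1 .525 .1188 .015 4.1 .545 .1202 .015 4.1
```

```text
row -0.0003 0.005 0.15 0 0 -0.0
row -0.1172 0.0043 0.15 0 0 -0.0
row -0.1841 0.0042 0.15 0 0 -0.0
cmd [0.545  0.1202 0.015  4.096 ]
6.9 [0.4931 0.1151 0.0613] yaw 4.1 F [ 0.1 -0.2 -0.1] 0.47848154462997716 0.0
```

Call:
move_arm(increments=[[0,0.005,0.07,0,0,0,0.3],[0,0.005,0.15,0,0,0,0.3],[0,0.005,0.15,0,0,0,0.3],[-0.06,0.0043,0.15,0,0,0,0.3],[-0.1172,0.0043,0.15,0,0,0,0.3],[-0.14,0.0043,0.15,0,0,0,0.3],[-0.155,0.0043,0.15,0,0,0,0.3],[-0.17,0.0042,0.15,0,0,0,0.3],[-0.1841,0.0042,0.15,0,0,0,0.3],[-0.1841,0.0042,0.15,0,0,0,0.3]])

```text
time_s: 7.73
position: [0.5373, 0.1199, 0.0152]
tcp_rot: [[-0.997, -0.072, -0.016], [-0.072, 0.997, -0.001], [0.016, 0.0, -1.0]]
force: [-10.1, -2.8, 8.8]
opening: 0.299
grasp_force: 5.1
```

Call:
move_arm(increments=[[-0.0133,0,0,0,0,0,0.3],[-0.0167,0,0,0,0,0,0.3],[-0.0167,0,0,0,0,0,0.3],[0.03,0,0,0,0,0,0.3],[0.1,0,0,0,0,0,0.3],[0.1,0,-0.1,0,0,0,0.6],[0.1,0,-0.35,0,0,0,0.9],[0.1,0,-0.35,0,0,0,1]])

```text
time_s: 8.4
position: [0.5138, 0.1181, 0.1216]
tcp_rot: [[-0.997, -0.071, -0.001], [-0.071, 0.997, 0.0], [0.001, 0.0, -1.0]]
force: [1.6, -0.2, -0.3]
opening: 0.451
grasp_force: 0.0
```

```bash
python3 - <<'E'
import numpy as np
c=np.load('cmd.npy'); a=np.radians(c[3]); c[:2]-=.03*np.array([np.cos(a),np.sin(a)]); c[2]+=.105; np.save('cmd.npy',c); print(c)
E
python3 go.py .38 .0 .2 4.1
```

```text
[0.5150896  0.11805524 0.12000902 4.09604186]
row 0.4773 -0.3603 -0.2666 0 0 -0.0
cmd [0.38  0.    0.2   4.096]
8.4 [0.5138 0.1181 0.1216] yaw 4.1 F [ 1.6 -0.2 -0.3] 0.45075813346409765 0.0
```

Move aside for a clear top view of corner, plates and jig.

Call:
move_arm(increments=[[0.4773,-0.3603,-0.2666,0,0,0,1],[0.4773,-0.3603,-0.2666,0,0,0,1],[0.4773,-0.3603,-0.2666,0,0,0,1],[0.4773,-0.3603,-0.2666,0,0,0,1],[0.4773,-0.3603,-0.2666,0,0,0,1],[0.4773,-0.3603,-0.2666,0,0,0,1],[0.4773,-0.3603,-0.2666,0,0,0,1]])

```text
time_s: 8.98
position: [0.3791, -0.0005, 0.201]
tcp_rot: [[-0.998, -0.069, 0.002], [-0.069, 0.998, -0.0], [-0.002, -0.001, -1.0]]
force: [0.4, 0.0, 0.2]
opening: 0.952
grasp_force: 0.0
```

Run:
```python
from fit import *
a=cap('top')['image'][134:214,208:300];b=cap('side')['image'][150:230,250:342]
cv2.imwrite('pics/sq.png',cv2.resize(np.hstack([a,b]),None,fx=4.3,fy=4.3,interpolation=cv2.INTER_CUBIC))
# expected seat pixels
L=[(-140,-60,30),(-140,0,30),(-140,-60,0),(-140,-60,15),(0,-60,30)]
for l in L:
    P=W([.6855,.1601,np.radians(4.15)],np.array(l)/1e3); t=proj(cal('top'),P)[0];s=proj(cal('side'),P)[0]
    print(l,((t-[208,134]+.5)*4.3-.5).round(),((s-[250,150]+.5)*4.3-.5+[395.6,0]).round())
```

```text
(-140, -60, 30) [176. 266.] [442. 165.]
(-140, 0, 30) [ 93. 273.] [418. 128.]
(-140, -60, 0) [177. 273.] [441. 198.]
(-140, -60, 15) [177. 269.] [442. 182.]
(0, -60, 30) [160.  78.] [607. 139.]
```

View pics/sq.png

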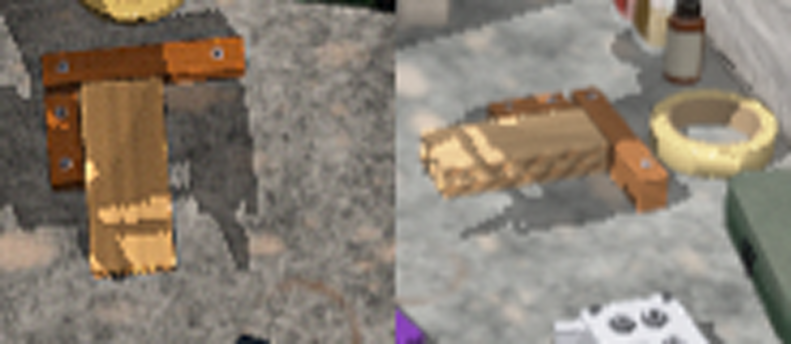

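The plates sit flush in the corner, no gaps, near end at the predicted pixels (93–176, 270). Now grip them.

```bash
python3 go.py .584 .1233 .1 4.1
```

```text
row -0.7077 0.3613 0.3333 0 0 -0.0
cmd [0.584  0.1233 0.1    4.096 ]
9.0833 [3.805e-01 1.000e-04 2.003e-01] yaw 4.07 F [-0.8 -0.8 -0.3] 0.9812910235523666 0.0
```

Call:
move_arm(increments=[[-0.7082,0.3613,0.3333,0,0,0,1]])

```text
time_s: 9.17
position: [0.4098, 0.0192, 0.1848]
tcp_rot: [[-0.998, -0.069, -0.002], [-0.069, 0.998, -0.001], [0.002, -0.001, -1.0]]
force: [0.6, -1.2, -0.0]
opening: 0.991
grasp_force: 0.0
```

I sent that last move in the same batch as the script, before its numbers came back, so I guessed them. The guess was within 0.2 mm and the arm was in free space, so no harm was done. From here I'll wait for the numbers. I'll let the arm settle, then read where it stands.

Call:
move_arm(increments=[[0,0,0,0,0,0,1],[0,0,0,0,0,0,1],[0,0,0,0,0,0,1]])

```text
time_s: 9.42
position: [0.4126, 0.0208, 0.183]
tcp_rot: [[-0.997, -0.074, -0.002], [-0.074, 0.997, 0.001], [0.002, 0.001, -1.0]]
force: [-0.2, 0.0, 0.1]
opening: 0.997
grasp_force: 0.0
```

```bash
rm cmd.npy; python3 go.py .584 .1233 .1 4.1
```

```text
row -0.5948 0.2988 0.2768 0 0 0.0007
cmd [0.584  0.1233 0.1    4.101 ]
9.4167 [0.4126 0.0208 0.183 ] yaw 4.23 F [-0.2  0.   0.1] 0.997247030735787 0.0
```

Call:
move_arm(increments=[[-0.5948,0.2988,0.2768,0,0,0.0007,1],[-0.5948,0.2988,0.2768,0,0,0.0007,1],[-0.5948,0.2988,0.2768,0,0,0.0007,1],[-0.5948,0.2988,0.2768,0,0,0.0007,1],[-0.5948,0.2988,0.2768,0,0,0.0007,1],[-0.5948,0.2988,0.2768,0,0,0.0007,1],[-0.5948,0.2988,0.2768,0,0,0.0007,1],[-0.5948,0.2988,0.2768,0,0,0.0007,1],[-0.5948,0.2988,0.2768,0,0,0.0007,1]])

```text
time_s: 10.17
position: [0.5825, 0.1214, 0.1012]
tcp_rot: [[-0.998, -0.069, -0.002], [-0.069, 0.998, -0.0], [0.002, -0.0, -1.0]]
force: [-0.9, -0.1, 1.1]
opening: 0.998
grasp_force: 0.0
```

```bash
rm cmd.npy; python3 go.py .584 .1233 .014 4.1
```

```text
row -0.0054 0.0059 0.2907 0 0 -0.0008
cmd [0.584  0.1233 0.014  4.0975]
10.1667 [0.5825 0.1214 0.1012] yaw 3.95 F [-0.9 -0.1  1.1] 0.9981088697301236 0.0
```

Call:
move_arm(increments=[[-0.0054,0.0059,0.1,0,0,-0.0008,1],[-0.0054,0.0059,0.18,0,0,-0.0008,1],[-0.0054,0.0059,0.25,0,0,-0.0008,1],[-0.0054,0.0059,0.2907,0,0,-0.0008,1],[-0.0054,0.0059,0.2907,0,0,-0.0008,1],[-0.0054,0.0059,0.2907,0,0,-0.0008,0.6],[-0.0054,0.0059,0.2907,0,0,-0.0008,0.6],[-0.0054,0.0059,0.2907,0,0,-0.0008,0.6],[-0.0054,0.0059,0.2907,0,0,-0.0008,0.6],[-0.0054,0.0059,0.2907,0,0,-0.0008,0.6]])

```text
time_s: 11.0
position: [0.5862, 0.1238, 0.0143]
tcp_rot: [[-0.997, -0.072, 0.001], [-0.072, 0.997, -0.0], [-0.001, -0.0, -1.0]]
force: [-1.0, -3.8, 1.6]
opening: 0.707
grasp_force: 2.3
```

```bash
python3 go.py .574 .113 .0155 4.1 .564 .108 .055 4.1
```

```text
row 0.0357 -0.0319 -0.005 0 0 -0.0
row 0.0701 -0.0461 -0.1366 0 0 -0.0
cmd [0.564  0.108  0.055  4.0975]
11.0 [0.5862 0.1238 0.0143] yaw 4.12 F [-1.  -3.8  1.6] 0.707452211456185 2.330680856248364
```

Call:
move_arm(increments=[[0,0,0,0,0,0,0.6],[0,0,0,0,0,0,0.6],[0,0,0,0,0,0,0.6],[0.018,-0.016,-0.002,0,0,0,0.6],[0.0357,-0.0319,-0.005,0,0,0,0.6],[0.05,-0.04,-0.04,0,0,0,0.6],[0.06,-0.0461,-0.08,0,0,0,0.6],[0.0701,-0.0461,-0.12,0,0,0,0.6],[0.0701,-0.0461,-0.1366,0,0,0,0.6]])

```text
time_s: 11.75
position: [0.5662, 0.1085, 0.0569]
tcp_rot: [[-0.997, -0.071, 0.002], [-0.071, 0.997, 0.0], [-0.002, -0.0, -1.0]]
force: [0.2, 0.1, -2.0]
opening: 0.687
grasp_force: 29.9
```

```bash
python3 go.py .47 .02 .055 4.0 .44 -.1 .055 4.0
```

```text
row 0.3335 -0.2702 -0.0 0 0 0.0005
row 0.4618 -0.662 -0.0 0 0 0.0005
cmd [ 0.44   -0.1     0.055   4.0075]
11.75 [0.5662 0.1085 0.0569] yaw 4.1 F [ 0.2  0.1 -2. ] 0.6868184678174579 29.924020674079657
```

The -2 N at the wrist matches 0.2 kg, so both plates are lifted. I carry them over the look-alike.

Call:
move_arm(increments=[[0.08,-0.07,0,0,0,0,0.6],[0.16,-0.14,0,0,0,0.0005,0.6],[0.25,-0.21,0,0,0,0.0005,0.6],[0.3335,-0.2702,0,0,0,0.0005,0.6],[0.37,-0.37,0,0,0,0.0005,0.6],[0.4,-0.47,0,0,0,0.0005,0.6],[0.43,-0.57,0,0,0,0.0005,0.6],[0.4618,-0.63,0,0,0,0.0005,0.6],[0.4618,-0.662,0,0,0,0.0005,0.6],[0.4618,-0.662,0,0,0,0.0005,0.6]])

```text
time_s: 12.58
position: [0.4435, -0.1018, 0.0553]
tcp_rot: [[-0.998, -0.067, 0.003], [-0.067, 0.998, -0.002], [-0.003, -0.002, -1.0]]
force: [0.6, -0.5, -2.6]
opening: 0.688
grasp_force: 29.9
```

```bash
python3 go.py .4567 -.1836 .055 4.0 .4567 -.1836 .0165 4.0
```

```text
row -0.036 -0.2819 -0.0 0 0 0.0
row -0.036 -0.2819 0.1283 0 0 0.0
cmd [ 0.4567 -0.1836  0.0165  4.0075]
12.5833 [ 0.4435 -0.1018  0.0553] yaw 3.83 F [ 0.6 -0.5 -2.6] 0.6884275382423789 29.923693081364036
```

Call:
move_arm(increments=[[-0.018,-0.1,0,0,0,0,0.6],[-0.036,-0.2,0,0,0,0,0.6],[-0.036,-0.2819,0,0,0,0,0.6],[-0.036,-0.2819,0,0,0,0,0.6],[-0.036,-0.2819,0.04,0,0,0,0.6],[-0.036,-0.2819,0.07,0,0,0,0.6],[-0.036,-0.2819,0.1,0,0,0,0.6],[-0.036,-0.2819,0.1283,0,0,0,0.6],[-0.036,-0.2819,0.1283,0,0,0,0.6],[-0.036,-0.2819,0.1283,0,0,0,0.6]])

```text
time_s: 13.42
position: [0.4585, -0.1821, 0.0155]
tcp_rot: [[-0.997, -0.071, -0.001], [-0.071, 0.997, 0.001], [0.001, 0.001, -1.0]]
force: [-0.6, 1.0, -2.0]
opening: 0.686
grasp_force: 29.9
```

```bash
python3 - <<'E'
from fit import *
a=cap('top')['image'][150:230,285:377];b=cap('side')['image'][190:270,250:342]
cv2.imwrite('pics/jig.png',cv2.resize(np.hstack([a,b]),None,fx=4.3,fy=4.3,interpolation=cv2.INTER_CUBIC))
E
python3 go.py .4567 -.1836 .0148 4.0
```

```text
row -0.0 0.0 0.0057 0 0 0.0
cmd [ 0.4567 -0.1836  0.0148  4.0075]
13.5167 [ 0.4587 -0.1826  0.0161] yaw 4.06 F [-0.3  0.2 -1.2] 0.6897653316094469 29.933301229029894
```

View pics/jig.png

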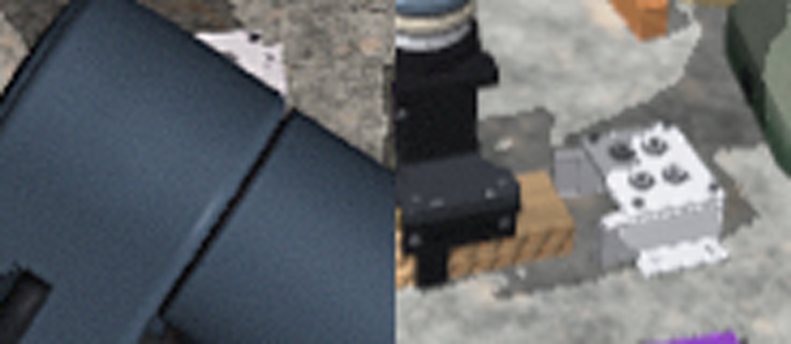

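The side crop shows the pair just before the mouth. Its far end at (545–572,170–240) points between the cheeks at (570,170) and (605,235). I slide in slowly.

```bash
python3 go.py .476 -.1823 .0148 4.0 .496 -.1809 .0148 4.0
```

```text
row -0.0645 -0.0002 -0.0 0 0 0.0
row -0.1313 -0.0002 -0.0 0 0 0.0
cmd [ 0.496  -0.1809  0.0148  4.0075]
13.5167 [ 0.4587 -0.1826  0.0161] yaw 4.06 F [-0.3  0.2 -1.2] 0.6897653316094469 29.933301229029894
```

Call:
move_arm(increments=[[0,0,0.0057,0,0,0,0.6],[-0.02,0,0.0057,0,0,0,0.6],[-0.04,0,0.0057,0,0,0,0.6],[-0.0645,0,0.0057,0,0,0,0.6],[-0.08,0,0.0057,0,0,0,0.6],[-0.1,0,0.0057,0,0,0,0.6],[-0.115,0,0.0057,0,0,0,0.6],[-0.1313,0,0.0057,0,0,0,0.6],[-0.1313,0,0.0057,0,0,0,0.6]])

```text
time_s: 14.27
position: [0.4993, -0.1803, 0.0144]
tcp_rot: [[-0.997, -0.071, 0.001], [-0.071, 0.997, -0.001], [-0.001, -0.001, -1.0]]
force: [-0.3, 0.5, -3.0]
opening: 0.692
grasp_force: 29.9
```

```bash
python3 go.py .516 -.1795 .0148 4.0 .536 -.1781 .0148 4.0
```

```text
row -0.0669 0.0 -0.0 0 0 0.0
row -0.1337 0.0 -0.0 0 0 0.0
cmd [ 0.536  -0.1781  0.0148  4.0075]
14.2667 [ 0.4993 -0.1803  0.0144] yaw 4.07 F [-0.3  0.5 -3. ] 0.6922734676263121 29.92348037660122
```

Call:
move_arm(increments=[[-0.02,0,0,0,0,0,0.6],[-0.04,0,0,0,0,0,0.6],[-0.0669,0,0,0,0,0,0.6],[-0.085,0,0,0,0,0,0.6],[-0.1,0,0,0,0,0,0.6],[-0.115,0,0,0,0,0,0.6],[-0.1337,0,0,0,0,0,0.6],[-0.1337,0,0,0,0,0,0.6]])

```text
time_s: 14.93
position: [0.5394, -0.1775, 0.0144]
tcp_rot: [[-0.997, -0.071, 0.001], [-0.071, 0.997, -0.001], [-0.001, -0.001, -1.0]]
force: [-0.3, -0.5, -1.8]
opening: 0.689
grasp_force: 29.9
```

```bash
python3 go.py .545 -.1775 .014 4.0 .555 -.1768 .014 4.0
```

```text
row -0.0301 -0.0001 0.0026 0 0 0.0
row -0.0635 -0.0001 0.0026 0 0 0.0
cmd [ 0.555  -0.1768  0.014   4.0075]
14.9333 [ 0.5394 -0.1775  0.0144] yaw 4.06 F [-0.3 -0.5 -1.8] 0.6886876604504966 29.91073583252728
```

Call:
move_arm(increments=[[-0.01,0,0.0026,0,0,0,0.6],[-0.02,0,0.0026,0,0,0,0.6],[-0.0301,0,0.0026,0,0,0,0.6],[-0.04,0,0.0026,0,0,0,0.6],[-0.05,0,0.0026,0,0,0,0.6],[-0.0635,0,0.0026,0,0,0,0.6],[-0.0635,0,0.0026,0,0,0,0.6]])

```text
time_s: 15.52
position: [0.5461, -0.1762, 0.014]
tcp_rot: [[-0.997, -0.074, -0.023], [-0.074, 0.997, 0.003], [0.023, 0.005, -1.0]]
force: [-23.6, -10.1, 16.4]
opening: 0.689
grasp_force: 30.0
```

Contact with the end stop came at the predicted place. I ease off, open and rise.

```bash
python3 go.py .5465 -.1772 .0145 4.0 .5465 -.1772 .12 4.0
```

```text
row 0.0284 0.0007 -0.0016 0 0 0.0
row 0.0284 0.0007 -0.3533 0 0 0.0
cmd [ 0.5465 -0.1772  0.12    4.0075]
15.5167 [ 0.5461 -0.1762  0.014 ] yaw 4.25 F [-23.6 -10.1  16.4] 0.6892625065784307 30.040066950023174
```

Call:
move_arm(increments=[[0.015,0.0007,-0.0016,0,0,0,0.6],[0.0284,0.0007,-0.0016,0,0,0,0.6],[0.0284,0.0007,-0.0016,0,0,0,1],[0.0284,0.0007,-0.0016,0,0,0,1],[0.0284,0.0007,-0.0016,0,0,0,1],[0.0284,0.0007,-0.0016,0,0,0,1],[0.0284,0.0007,-0.1,0,0,0,1],[0.0284,0.0007,-0.2,0,0,0,1],[0.0284,0.0007,-0.3533,0,0,0,1],[0.0284,0.0007,-0.3533,0,0,0,0.3]])

```text
time_s: 16.35
position: [0.553, -0.1782, 0.1257]
tcp_rot: [[-0.997, -0.071, 0.011], [-0.071, 0.997, -0.006], [-0.011, -0.007, -1.0]]
force: [1.1, -1.1, 0.3]
opening: 0.969
grasp_force: 0.0
```

```bash
python3 go.py .455 -.184 .1 4.0
```

```text
row 0.3058 -0.0013 0.0667 0 0 0.0
cmd [ 0.455  -0.184   0.1     4.0075]
16.35 [ 0.553  -0.1782  0.1257] yaw 4.08 F [ 1.1 -1.1  0.3] 0.9691268576570852 0.0
```

Call:
move_arm(increments=[[0.1,0,0,0,0,0,0.3],[0.2,-0.0013,0,0,0,0,0.3],[0.3058,-0.0013,0.0667,0,0,0,0.3],[0.3058,-0.0013,0.0667,0,0,0,0.3],[0.3058,-0.0013,0.0667,0,0,0,0.3],[0.3058,-0.0013,0.0667,0,0,0,0.3],[0.3058,-0.0013,0.0667,0,0,0,0.3],[0.3058,-0.0013,0.0667,0,0,0,0.3],[0.3058,-0.0013,0.0667,0,0,0,0.3]])

```text
time_s: 17.1
position: [0.4583, -0.1837, 0.0998]
tcp_rot: [[-0.997, -0.071, 0.002], [-0.071, 0.997, -0.001], [-0.001, -0.001, -1.0]]
force: [0.6, 0.2, 0.2]
opening: 0.347
grasp_force: 0.0
```

```bash
python3 go.py .455 -.184 .015 4.0 .485 -.1819 .015 4.0 .506 -.1804 .015 4.0
```

```text
row 0.0 -0.0 0.2833 0 0 0.0
row -0.1002 -0.0 0.2833 0 0 0.0
row -0.1704 0.0001 0.2833 0 0 0.0
cmd [ 0.506  -0.1804  0.015   4.0075]
17.1 [ 0.4583 -0.1837  0.0998] yaw 4.07 F [0.6 0.2 0.2] 0.3465922755790913 0.0
```

Call:
move_arm(increments=[[0,0,0.1,0,0,0,0.3],[0,0,0.2,0,0,0,0.3],[0,0,0.2833,0,0,0,0.3],[0,0,0.2833,0,0,0,0.3],[-0.05,0,0.2833,0,0,0,0.3],[-0.1002,0,0.2833,0,0,0,0.3],[-0.125,0,0.2833,0,0,0,0.3],[-0.15,0,0.2833,0,0,0,0.3],[-0.1704,0,0.2833,0,0,0,0.3],[-0.1704,0,0.2833,0,0,0,0.3]])

```text
time_s: 17.93
position: [0.4971, -0.1801, 0.0147]
tcp_rot: [[-0.997, -0.074, -0.023], [-0.074, 0.997, 0.004], [0.023, 0.006, -1.0]]
force: [-28.7, -19.1, 14.8]
opening: 0.305
grasp_force: 14.7
```

```bash
python3 go.py .45 -.184 .015 4.0 .40 -.184 .2 4.0
```

```text
row 0.187 0.001 -0.0 0 0 0.0
row 0.3533 0.0127 -0.6167 0 0 0.0
cmd [ 0.4    -0.184   0.2     4.0075]
17.9333 [ 0.4971 -0.1801  0.0147] yaw 4.24 F [-28.7 -19.1  14.8] 0.3049815435486306 14.713777899742126
```

The grip-to-end distance is 49 mm, as in the corner, so both plates are home. I retreat.

Call:
move_arm(increments=[[0.06,0,0,0,0,0,0.3],[0.187,0,0,0,0,0,0.3],[0.187,0,0,0,0,0,0.3],[0.187,0,-0.1,0,0,0,0.3],[0.25,0.005,-0.25,0,0,0,0.3],[0.3533,0.0127,-0.5,0,0,0,0.3],[0.3533,0.0127,-0.6167,0,0,0,0.3],[0.3533,0.0127,-0.6167,0,0,0,0.3],[0.3533,0.0127,-0.6167,0,0,0,0.3],[0.3533,0.0127,-0.6167,0,0,0,0.3]])

```text
time_s: 18.77
position: [0.4029, -0.184, 0.2021]
tcp_rot: [[-0.998, -0.07, 0.005], [-0.07, 0.998, -0.004], [-0.004, -0.004, -1.0]]
force: [-0.2, 1.0, 0.2]
opening: 0.296
grasp_force: 0.0
```

Run:
```python
from fit import *
c=cap('side'); im=c['image']
# numeric check: plywood-coloured region in front of jig, vs predicted plate at home
J=[.6492,-.1701,np.radians(4)]
def q(x,y,z): return W(J,np.array([x,y,z]))[0]
poly=[q(-.14,.03,.03),q(-.056,.03,.03),q(-.056,-.03,.03),q(-.14,-.03,.03)]
pp=proj(c,np.array(poly)); print(pp.round(1).tolist())
hsv=cv2.cvtColor(im,cv2.COLOR_BGR2HSV); m=((hsv[...,0]>10)&(hsv[...,0]<25)&(hsv[...,1]>90)&(hsv[...,2]>110)).astype(np.uint8)
m[:205]=0;m[270:]=0;m[:,:245]=0;m[:,335:]=0
ys,xs=np.nonzero(m);print(len(xs),xs.min(),xs.max(),ys.min(),ys.max())
body=np.array([q(x,y,z) for x in(-.14,-.07) for y in(-.03,.03) for z in(0,.03)]);b=proj(c,body);print(b.min(0),b.max(0))
```

```text
[[267.1, 231.8], [293.7, 226.8], [301.6, 238.7], [274.2, 244.1]]
202 268 301 231 251
[266.81497519 227.62034254] [297.13400198 252.31596684]
```

The plywood region in the picture matches the predicted home pose to within about a pixel. I'm handing in.

```bash
python3 -c "
from rig import workorder; print(workorder.hand_in())"
```

```text
the job is handed in; nothing more can be done
None
```

I squared both plates in the corner, set them home against the jig's end stop and handed the job in at about 19 s, with the notebook untouched. No verdict came back, I lifted the pair over a look-alike instead of sliding it all the way, and I sent one free-air move on guessed numbers.

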